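Tally off the finished handles

ROBOT

A 6-joint arm with a two-finger parallel gripper is mounted at the origin on the work surface. World frame = base frame: x ahead of the robot, y to its left, z up, the work surface at z = 0. Lengths are in mm, angles in rad, forces in N, time in s.
With the tool pointing down it reaches from about 350 to 775 mm from the base axis. Payload 7.3 kg.
Tool frame: the origin (TCP) lies on the centre line of the jaws, within the pads' length; the fingertips stand 11 mm ahead of it and the grasp point (between the pads) lies 8 mm behind it; z points along the fingers, y is the line along which they close (so a half turn about z gives the same grasp; the last joint's range is limited). The gripper opens to 92 mm and grips with 3 to 60 N. Pads are 19 mm wide; open, the fingers measure 130 mm over their backs; the gripper's body (75 mm by 190 mm) begins 47 mm behind the grasp point.
Start: joints at [-1.326, 0.342, 1.524, -0, 1.275, -0.146], TCP at [200.011, -485.43, 212.041] pointing down, gripper open.
Joint ranges: [-2.53, 2.53], [-0.77, 2.02], [0.04, 2.7], [-1, 4.14], [0.28, 2.66], [-3.11, 3.11]. Speed limits (rad/s): [2.57, 2.57, 3.14, 3.14, 3.14, 3.14].

INTERFACE

Orientations are given as [roll, pitch, yaw] about the fixed x, y, z axes, in that order (R = Rz(yaw) Ry(pitch) Rx(roll)).
In Python, from plant import bot gives the robot as it stands.
- The arm moves only by the tool step_arm, never from a script. Its argument "deltas" is a list of rows, each a list of 5 numbers: the opening, from 0 (shut) to 1 (fully open), then the shift along the tool's x, y, z each as a share of 0.5 m, from -1 to 1, then the turn about the tool's z as a share of pi/2 rad, from -1 to 1. In form: [[claw, x, y, z, turn], ...]. A call has 1 to 8 rows; each row shifts and turns the commanded pose from where the row before left it, along the tool's axes as they then stand; what a row does not reach is not made up. A row lasts 1/10 s, in which the tool goes at most 50 mm and 8.59 degrees, less where a joint would pass 70% of its speed; a pose out of reach is approached as far as the arm can. A call with a number of a shift or a turn outside -1 to 1 is refused whole. A call with a gripper value outside its range is refused whole. The fingers move at their own pace and stop on an object; the grip force is fixed at half the most. Time passes only in rows, so rows that do not move let the fingers close. It gives the time, the measured TCP pose, the force, the opening and the grip force at its end, in the units of the state.
- bot.get_obs(): the state, without advancing time (a new reading comes with each control period).
- bot.capture(name): name is "scene" or "top" or "wrist"; returns (picture, depth): 400x640x3 uint8, red, green, blue; 400x640 float32, mm along the optical axis (not along the pixel's ray), 0 where there is no reading.
- bot.camera_params(name): a dict with "fov_y" (degrees; the focal length in pixels is half the picture's height over the tangent of half this angle, whatever the lens; pixels are square), "cx", "cy" (the principal point, pixels), "rvec" (rotation vector, rad) and "tvec" (3), from world to camera coordinates, as OpenCV has them. Camera axes: x right, y down, z forward; pixel columns grow to the right and rows downward; lengths in mm; the calibration is good to about 2 mm. The wrist camera is an equidistant fisheye: a pixel r from the principal point sees the ray r / f radians off the axis. A picture is of the moment at which its call begins: read the wrist's pose just before it. camera_params takes no time and is no camera call; for the wrist camera it gives the pose at the moment of the call.
- bot.close_job(): hands the job in; it is judged then, once.
The state is a dict: "time": time; "joint_positions": joint angles; "dq": joint speeds; "tau": joint torques, N m; "tool_pos": TCP position; "tcp_rot": TCP orientation; "contact_force": force on the tool from outside, world axes, zero at the start; "moment": the same for the moment, N m; "grip_width": finger opening in mm; "finger_force": force on a finger pad.
Only numpy, scipy, OpenCV 4.12 (cv2) and the standard library are available. Lean on these libraries where they do the work, as an engineer would, in place of code of your own. Each camera call takes 0.05 s, during which the arm holds its last target. There are 200 camera calls.

TASK

Tally off three finished handles on the rack: with the fingertips, press lightly on the top of the red-topped handle, then the yellow, then the blue, so that each one's cup sinks right down and stays down. Leave the plain handle's cup up, lift or tip no handle, leave the tin, hammer and jar alone, and finish clear of everything.

Things in the scene. Friction and masses are not known exactly. Their poses are not given: they have to be found in the camera images.
- red_top (a point): centre of the flat top of the handle with the red-painted top end, 24 mm across there; z points up along the handle. 174 mm above the bench while its cup is up, 164 mm when fully down.
- handle_red: turned wooden handle with a red-painted top end: 120 mm long, 31 mm at its thickest, steel ferrule 26 mm across at the foot, about 80 g. It stands loose and upright in one of the rack's four cups. Origin at the centre of its foot, z up along it.
- yellow_top (a point): centre of the flat top of the handle with the yellow-painted top end, 24 mm across there; z points up along the handle. 174 mm above the bench while its cup is up, 164 mm when fully down.
- handle_yellow: turned wooden handle with a yellow-painted top end: 120 mm long, 31 mm at its thickest, steel ferrule 26 mm across at the foot, about 80 g. It stands loose and upright in one of the rack's four cups. Origin at the centre of its foot, z up along it.
- blue_top (a point): centre of the flat top of the handle with the blue-painted top end, 24 mm across there; z points up along the handle. 174 mm above the bench while its cup is up, 164 mm when fully down.
- handle_blue: turned wooden handle with a blue-painted top end: 120 mm long, 31 mm at its thickest, steel ferrule 26 mm across at the foot, about 80 g. It stands loose and upright in one of the rack's four cups. Origin at the centre of its foot, z up along it.
- plain_top (a point): centre of the flat top of the handle with the bare, unpainted top end, 24 mm across there; z points up along the handle. 174 mm above the bench while its cup is up, 164 mm when fully down.
- handle_plain: turned wooden handle with a bare, unpainted top end: 120 mm long, 31 mm at its thickest, steel ferrule 26 mm across at the foot, about 80 g. It stands loose and upright in one of the rack's four cups. Origin at the centre of its foot, z up along it.
- rack: fixed wooden beam, 85 x 360 mm, 30 mm high; origin under its centre, length along y. On it, 80 mm apart, four black cups (42 mm across, 28 mm high) hold a handle each, in any order. A cup slides down 10 mm under about 5 N and stays where pushed; under it a rubber spring gives 1 mm per 3 N and recovers. The orange stem below it shows 18 mm while up, 8 mm when down.
- tin: closed tin of wax with a blue label, 70 mm across, 60 mm high, loose, beyond the rack; origin at the centre of its underside
- hammer: small hammer lying loose on the bench beyond the rack; origin on its underside, handle towards its -x
- jar: closed amber glass jar with a black cap, 60 mm across, 75 mm high, loose, on the robot's side of the rack; origin at the centre of its underside
Mind the look-alikes: they are no part of the job. What is shaped like the handle_yellow but green or turquoise is not meant.

How it is judged:
By the outcome, as a careful person would: the job done as asked, in the order asked, and still so for the second after the job is handed in, with the robot touching nothing.
It also fails if it takes over 38 s, if anything falls off the work surface, if the arm or the gripper's body presses on something with over 40 N, if the wrist force passes 120 N, or if a joint passes its speed limit or range.

## Working session

There is one attempt and no reset: what is moved stays moved. The work goes in short steps, Python scripts to look and compute and a tool call to move; the robot and the scene stay as the last step left them, time stands still between calls to the robot, and variables do not carry over. Pictures are saved under pics/ and viewed, at most 10 in all, crops included, and the job is handed in when it is done.

Besides the shell and the picture viewer there is one more tool, called after ">>>" by a JSON object that holds its "op" and its "data". step_arm: Moves the arm, as the interface text tells. Shift numbers are shares of 0.5 m and turn numbers shares of pi/2 rad, none past 1 either way. Its arguments: {"type":"object","properties":{"deltas":{"type":"array","items":{"type":"array","items":{"type":"number","minimum":-1,"maximum":1}}}},"required":["deltas"]}

```bash
mkdir -p pics; ls; python3 - <<'E'
from plant import bot
import cv2
o=bot.get_obs();print({k:o[k] for k in('time','tool_pos','tcp_rot','contact_force','grip_width')})
for n in('scene','top'):
    p,d=bot.capture(n);cv2.imwrite(f'pics/{n}0.png',p[:,:,::-1]);print(n,bot.camera_params(n))
E
```

```text
pics
{'time': 0.0, 'tool_pos': array([ 199.8978299 , -484.98313695,  211.34713191]), 'tcp_rot': array([-3.14004040e+00, -2.23350647e-04,  3.90811609e-01]), 'contact_force': array([ 0.10169506, -0.59399217,  0.13724259]), 'grip_width': 91.47072394782687}
scene {'fov_y': 52.363411783306006, 'cx': 325.8748997323551, 'cy': 200.53910522237098, 'rvec': array([ 2.38966224,  0.60736022, -0.2211143 ]), 'tvec': array([-550.75967256,  -79.21323664, 1065.28763518])}
top {'fov_y': 49.95173986246368, 'cx': 326.5378556795506, 'cy': 199.08370948883868, 'rvec': array([ 2.15460938, -2.16350301,  0.09179309]), 'tvec': array([ 84.85059112, 581.02986528, 904.78102033])}
```

View pics/scene0.png

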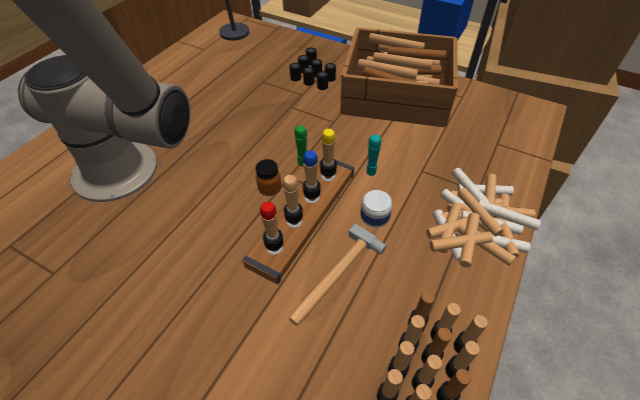

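View pics/top0.png

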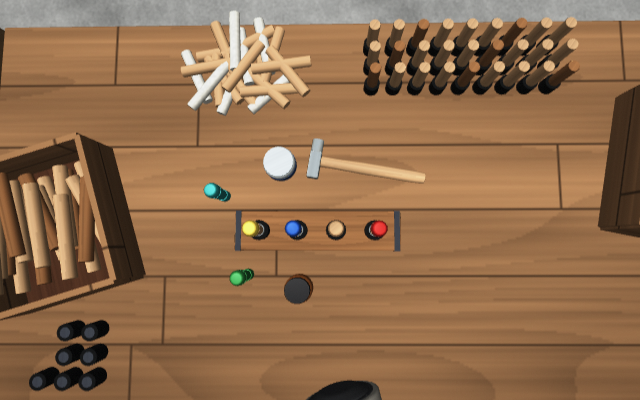

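```bash
cat > h.py <<'E'
from plant import bot
import cv2, numpy as np
def ray(n,u,v):
    c=bot.camera_params(n);f=200/np.tan(np.radians(c['fov_y']/2))
    R=cv2.Rodrigues(c['rvec'])[0];o=-R.T@c['tvec']
    d=R.T@np.array([(u-c['cx'])/f,(v-c['cy'])/f,1]);return o,d
def onz(n,u,v,z):
    o,d=ray(n,u,v);return (o+d*(z-o[2])/d[2])
H={'red':[(0,8),(172,180)],'yellow':[(22,32)],'blue':[(105,125)]}
def blobs(p,box,c):
    h=cv2.cvtColor(p,cv2.COLOR_RGB2HSV);m=np.zeros(h.shape[:2],np.uint8)
    for a,b in H[c]: m|=cv2.inRange(h,(a,165,80),(b,255,255))
    x0,y0,x1,y1=box;k=np.zeros_like(m);k[y0:y1,x0:x1]=m[y0:y1,x0:x1]
    n,l,s,ce=cv2.connectedComponentsWithStats(k)
    return (l==1+np.argmax(s[1:,4])).astype(np.uint8)
E
python3 - <<'E'
from h import *
p=cv2.imread('pics/top0.png')[:,:,::-1].copy();q=cv2.imread('pics/scene0.png')[:,:,::-1].copy()
for c in H:
    m=blobs(p,(238,212,400,248),c);v,u=np.nonzero(m)
    (cc,r)=cv2.minEnclosingCircle(np.c_[u,v].astype(np.float32))
    m2=blobs(q,(250,120,345,225),c);v2,u2=np.nonzero(m2)
    P=onz('top',u.mean(),v.mean(),172)
    # two-view with the mask centroids
    (a,d),(b,e)=ray('top',u.mean(),v.mean()),ray('scene',u2.mean(),v2.mean())
    t=np.linalg.lstsq(np.c_[d,-e],b-a,rcond=None)[0];X=(a+t[0]*d+b+t[1]*e)/2
    print(c,len(u),len(u2),u.mean(),v.mean(),cc,r,'bbox',u.min(),u.max(),v.min(),v.max(),P.round(1),onz('top',*cc,174).round(1),X.round(1),np.linalg.norm(a+t[0]*d-b-t[1]*e).round(1))
for n,u,v,z in(('plain',336,229,174),('rackL',238,230,30),('rackR',398,230,30),('jar',298,289,75),('green',236,278,120)): print(n,onz('top',u,v,z).round())
cv2.imwrite('pics/c.png',cv2.resize(p[205:300,225:405,::-1],None,fx=4,fy=4,interpolation=cv2.INTER_CUBIC))
E
```

```text
red 212 220 378.89150943396226 228.00471698113208 (378.95098876953125, 228.3235321044922) 8.377784729003906 bbox 371 387 220 236 [512.9 -16.  172. ] [512.2 -15.9 174. ] [512.4 -17.4 163.7] 2.0
yellow 89 163 251.98876404494382 228.7191011235955 (250.0, 228.0) 8.24631118774414 bbox 242 258 221 235 [512.5 217.3 172. ] [513.7 220.6 174. ] [513.2 219.2 164. ] 1.0
blue 178 123 292.4943820224719 227.8314606741573 (292.4816589355469, 227.84861755371094) 7.569835662841797 bbox 285 300 221 235 [513.8 142.6 172. ] [513.7 142.4 174. ] [513.3 142.6 167.2] 1.7
plain [511.  63. 174.]
rackL [515. 275.  30.]
rackR [514. -72.  30.]
jar [393. 140.  75.]
green [419. 257. 120.]
```

View pics/c.png

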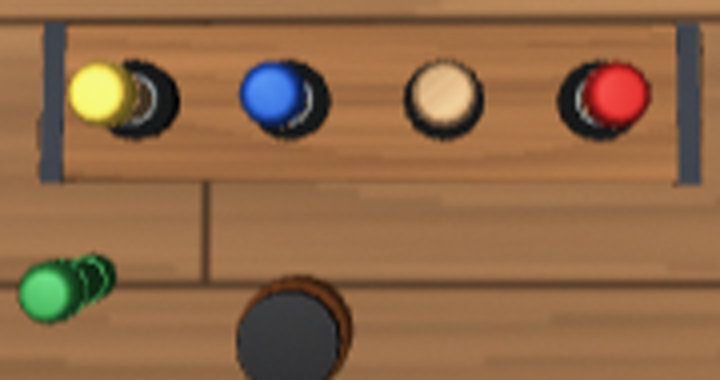

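The scene view shows the rack order from its far left end: yellow, blue, plain, red. The green and turquoise look-alikes stand off the rack. In the crop the tops lie at full-picture pixels (250,228), (292.5,228), (336,228) and (379,228.5). They come out about 79 mm apart against the given 80, near x 513, with the reds' two-view height as expected. I'll close the fingers and move over red.

>>> {"op": "step_arm", "data": {"deltas": [[0,0.078,-0.0524,0,0],[0,0.078,-0.0524,0,0],[0,0.078,-0.0524,0,0],[0,0.078,-0.0524,0,0],[0,0.078,-0.0524,0,0],[0,0.078,-0.0524,0,0]]}}

```text
time: 0.7
tool_pos: [357.0, -249.1, 211.9]
tcp_rot: [-3.141, 0.0, 0.39]
contact_force: [1.3, -0.5, -0.6]
grip_width: 48.5
finger_force: 0.0
```

>>> {"op": "step_arm", "data": {"deltas": [[0,0.078,-0.0524,0,0],[0,0.078,-0.0524,0,0],[0,0.078,-0.0524,0,0],[0,0.078,-0.0524,0,0],[0,0.078,-0.0524,0,0],[0,0,0,0,0]]}}

```text
time: 1.3
tool_pos: [488.8, -51.0, 211.5]
tcp_rot: [-3.14, -0.001, 0.397]
contact_force: [0.4, -0.5, -0.5]
grip_width: 2.3
finger_force: 0.0
```

```bash
python3 - <<'E'
from h import *
o=bot.get_obs();c=bot.camera_params('wrist');print(o['tool_pos'],o['tcp_rot'],c)
p,d=bot.capture('wrist');cv2.imwrite('pics/w1.png',p[:,:,::-1]);np.savez('w1.npz',d=d)
E
```

```text
[488.76812864 -51.0256134  211.54779728] [-3.14033508e+00 -9.49340988e-04  3.96640770e-01] {'fov_y': 65.70646984690485, 'cx': 315.32025405732253, 'cy': 201.35371265791753, 'rvec': array([-2.41884582,  1.6082667 ,  0.22479867]), 'tvec': array([-235.37210113,  381.2890551 ,  506.90955259])}
```

View pics/w1.png

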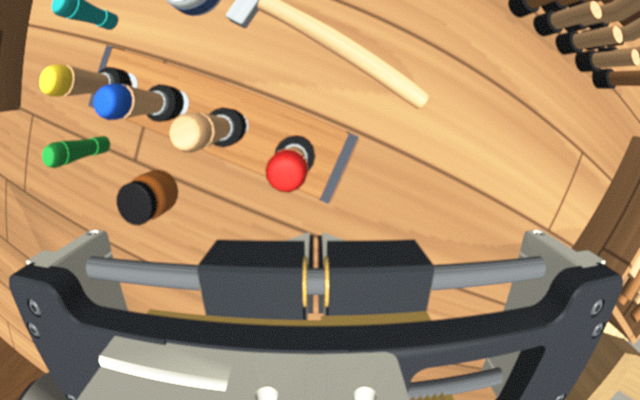

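The wrist view shows the closed fingers at about (315,245), the red top at (286,170), plain at (188,132), blue at (113,101) and yellow at (55,80).

```bash
cat >> h.py <<'E'
def wz(c,u,v,z):
    f=200/np.tan(np.radians(c['fov_y']/2));R=cv2.Rodrigues(c['rvec'])[0];o=-R.T@c['tvec']
    x=np.array([u-c['cx'],v-c['cy']]);r=np.hypot(*x);t=r/f
    d=R.T@np.r_[x/r*np.sin(t),np.cos(t)];return o+d*(z-o[2])/d[2]
E
python3 - <<'E'
from h import *
c=bot.camera_params('wrist');p=cv2.imread('pics/w1.png')[:,:,::-1].copy()
for k,b in(('red',(260,140,320,200)),('blue',(85,75,150,130)),('yellow',(30,55,85,105))):
    m=blobs(p,b,k);v,u=np.nonzero(m);cc,r=cv2.minEnclosingCircle(np.c_[u,v].astype(np.float32))
    print(k,len(u),cc,r,wz(c,*cc,172).round(1),wz(c,u.mean(),v.mean(),172).round(1))
print(wz(c,188,132,172).round(1))
E
```

```text
red 1300 (286.0434875488281, 170.4130401611328) 20.980392456054688 [512.9 -20.  172. ] [512.7 -20.2 172. ]
blue 991 (111.65789794921875, 100.46052551269531) 18.506507873535156 [514.4 131.6 172. ] [514.2 131.1 172. ]
yellow 508 (55.5, 79.5) 16.507673263549805 [514.7 206.4 172. ] [515.4 199.8 172. ]
[512.6  56.8 172. ]
```

>>> {"op": "step_arm", "data": {"deltas": [[0,0.0706,-0.043,0,0],[0,0,0,0.02,0],[0,0,0,0,0]]}}

```text
time: 1.65
tool_pos: [510.0, -22.7, 200.4]
tcp_rot: [-3.14, 0.003, 0.391]
contact_force: [-0.7, -0.1, -0.5]
grip_width: 0.4
finger_force: 0.0
```

```bash
python3 - <<'E'
from h import *
o=bot.get_obs();print(o['tool_pos'],o['tcp_rot'],o['contact_force'],o['grip_width'])
c=bot.camera_params('wrist')
p,d=bot.capture('wrist');q,_=bot.capture('scene')
a=cv2.resize(p[130:330,160:460],(600,400));b=cv2.resize(q[100:260,215:455],(600,400))
cv2.imwrite('pics/w2.png',np.vstack([a,b])[100:700,:,::-1])
E
```

```text
[510.01390471 -22.65981852 200.39019787] [-3.14018983  0.00336296  0.39125616] [-0.74147101 -0.11786434 -0.52184634] 0.3742948427426709
```

View pics/w2.png

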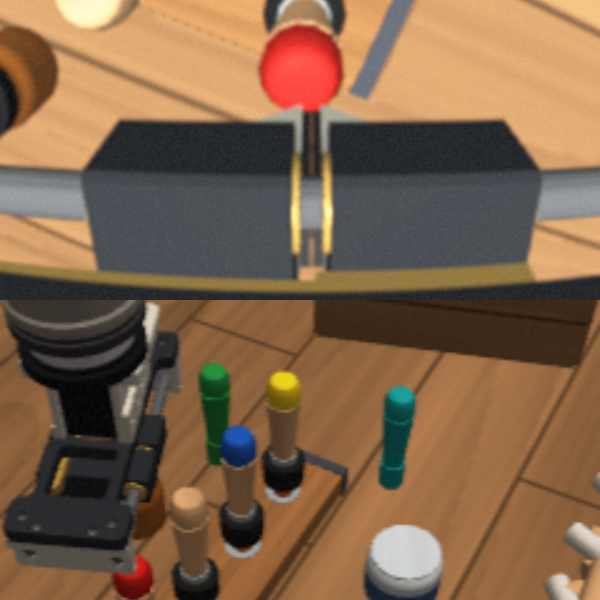

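Fingers are short of the top by several mm. I'll measure the red top with depth.

```bash
cat >> h.py <<'E'
def tops(k,box):
    c=bot.camera_params('wrist');p,d=bot.capture('wrist');m=blobs(p,box,k)&(d>0)
    v,u=np.nonzero(m);f=200/np.tan(np.radians(c['fov_y']/2));x=np.c_[u-c['cx'],v-c['cy']];r=np.hypot(*x.T);t=r/f
    P=np.c_[x/r[:,None]*np.tan(t)[:,None],np.ones(len(r))]*d[v,u][:,None]
    R=cv2.Rodrigues(c['rvec'])[0];W=(P-c['tvec'])@R
    h=np.percentile(W[:,2],90);s=W[W[:,2]>h-2]
    return len(s),h.round(1),s.min(0).round(1),s.max(0).round(1),((s.min(0)+s.max(0))/2).round(1)
E
python3 - <<'E'
from h import *
print(*tops('red',(270,170,350,245)))
E
```

```text
837 174.0 [500.5 -29.6 172. ] [524.7  -5.1 216.1] [512.6 -17.4 194.1]
```

>>> {"op": "step_arm", "data": {"deltas": [[0,0.0088,-0.0078,0,0],[0,0,0,0.02,0],[0,0,0,0,0]]}}

```text
time: 2.1
tool_pos: [513.0, -17.0, 190.7]
tcp_rot: [-3.141, 0.002, 0.391]
contact_force: [-0.2, -0.5, -0.9]
grip_width: 0.3
finger_force: 0.0
```

>>> {"op": "step_arm", "data": {"deltas": [[0,0,0,0.006,0],[0,0,0,0.006,0],[0,0,0,0.006,0],[0,0,0,0.004,0],[0,0,0,0.004,0],[0,0,0,0,0]]}}

```text
time: 2.7
tool_pos: [513.8, -16.9, 178.7]
tcp_rot: [-3.141, 0.0, 0.391]
contact_force: [-0.3, -0.1, 0.1]
grip_width: 0.4
finger_force: 0.0
```

>>> {"op": "step_arm", "data": {"deltas": [[0,0,0,0.004,0],[0,0,0,0.003,0],[0,0,0,0,0]]}}

```text
time: 3.0
tool_pos: [513.8, -16.9, 175.3]
tcp_rot: [-3.141, 0.0, 0.391]
contact_force: [0.9, -0.7, 0.5]
grip_width: 0.3
finger_force: 0.0
```

```bash
python3 - <<'E'
from h import *
o=bot.get_obs();print(o['tool_pos'],o['contact_force'],o['moment'])
q,_=bot.capture('scene');p,_=bot.capture('wrist')
a=cv2.resize(p[130:330,160:460],(600,400))[100:];b=cv2.resize(q[190:270,215:335],(600,400))[:300]
cv2.imwrite('pics/w3.png',np.vstack([a,b])[:,:,::-1])
E
```

```text
[513.81457493 -16.9099139  175.29680237] [ 0.89531646 -0.72574411  0.54840526] [-5.40298747e-02 -2.23111581e-03  5.46166320e-05]
```

View pics/w3.png

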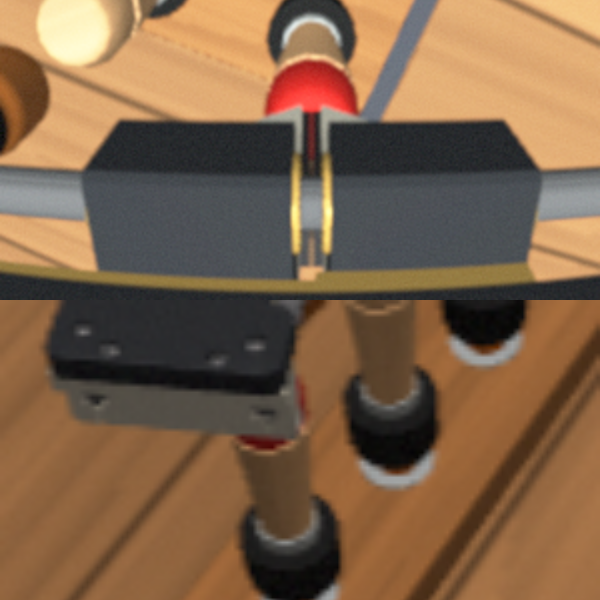

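The fingertips are on the red top; its cup seems lower than the plain one's. I'll press gently until the spring force shows.

>>> {"op": "step_arm", "data": {"deltas": [[0,0,0,0.003,0],[0,0,0,0.003,0],[0,0,0,0,0]]}}

```text
time: 3.4
tool_pos: [513.8, -16.9, 172.2]
tcp_rot: [-3.141, 0.0, 0.391]
contact_force: [-0.4, 0.1, -0.0]
grip_width: 0.2
finger_force: 0.0
```

```bash
python3 - <<'E'
from h import *
o=bot.get_obs();print(o['tool_pos'],o['contact_force'],o['moment'])
q,_=bot.capture('scene')
cv2.imwrite('pics/s4.png',cv2.resize(q[150:270,225:345,::-1],(600,600),interpolation=cv2.INTER_CUBIC))
E
```

```text
[513.76733999 -16.89418117 172.24482767] [-0.37125592  0.07266712 -0.03332171] [ 0.02431772 -0.00443917 -0.05480536]
```

View pics/s4.png

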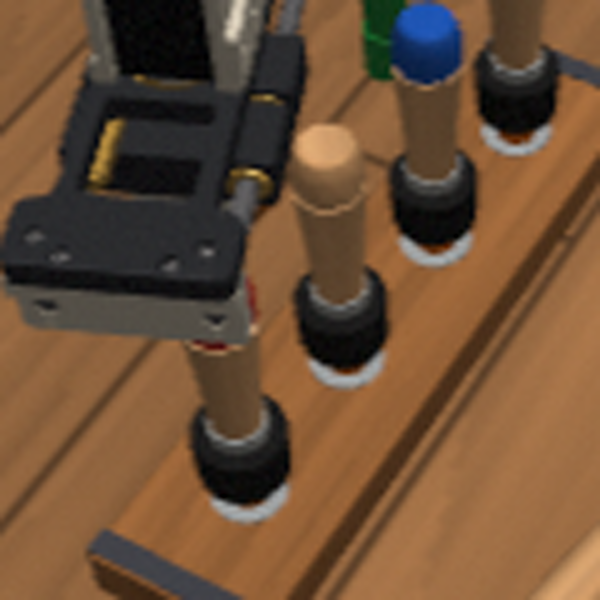

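No contact force yet. I'll check numerically whether the red cup has shifted since the first picture.

```bash
cat >> h.py <<'E'
REF=cv2.imread('pics/scene0.png')
CUP={'red':(503,-17.5),'plain':(513,62.5),'blue':(513,142.5),'yellow':(513,222.5)}
def px(n,P):
    c=bot.camera_params(n);f=200/np.tan(np.radians(c['fov_y']/2))
    K=np.array([[f,0,c['cx']],[0,f,c['cy']],[0,0,1]]);return cv2.projectPoints(np.float64([P]),c['rvec'],c['tvec'],K,None)[0].ravel()
def cups():
    q,_=bot.capture('scene');q=np.ascontiguousarray(q[:,:,::-1]);res={}
    for k,y in(('red',-17.5),('plain',62.5),('blue',142.5),('yellow',222.5)):
        u,v=px('scene',(513,y,66)).round().astype(int);g=px('scene',(513,y,66))-px('scene',(513,y,56))
        T=REF[v-12:v+8,u-11:u+12];S=q[v-16:v+18,u-15:u+16]
        m=cv2.matchTemplate(S,T,cv2.TM_CCOEFF_NORMED);_,s,_,l=cv2.minMaxLoc(m)
        res[k]=((l[0]-4,l[1]-4),round(s,2),'10mm=',(-g).round(1))
    return res
E
python3 - <<'E'
from h import *
for i in cups().items():print(i)
print(px('scene',(513.8,-16.9,161.2)), bot.get_obs()['contact_force'])
E
```

```text
('red', ((0, 0), 1.0, '10mm=', array([0.5, 2.7])))
('plain', ((0, 0), 1.0, '10mm=', array([0.3, 2.8])))
('blue', ((0, 0), 1.0, '10mm=', array([0.1, 2.8])))
('yellow', ((0, 0), 1.0, '10mm=', array([-0. ,  2.9])))
[269.144417   210.41663554] [ 0.35677226  0.67877578 -0.58429015]
```

The red cup has not moved, so the tips are not on it. I'll measure where the fingertips really are using wrist depth.

```bash
python3 - <<'E'
from h import *
c=bot.camera_params('wrist');p,d=bot.capture('wrist')
f=200/np.tan(np.radians(c['fov_y']/2));R=cv2.Rodrigues(c['rvec'])[0]
o=bot.get_obs();T=cv2.Rodrigues(np.zeros(3))[0]
yaw=o['tcp_rot'][2];A=np.array([[np.cos(yaw),np.sin(yaw),0],[np.sin(yaw),-np.cos(yaw),0],[0,0,-1]])
def W(u,v):
    x=np.array([u-c['cx'],v-c['cy']]);r=np.hypot(*x);P=np.r_[x/r*np.tan(r/f),1]*d[v,u];return R.T@(P-c['tvec'])
print('cam in tool',((-R.T@c['tvec']-o['tool_pos'])@A).round(1))
for u in(296,305,311,315,320,330):
    for v in range(190,265,8):
        w=W(u,v);print(u,v,p[v,u],w.round(),((w-o['tool_pos'])@A).round())
cv2.imwrite('pics/w5.png',cv2.resize(p[160:260,250:380,::-1],(780,600),interpolation=cv2.INTER_CUBIC))
E
```

```text
cam in tool [  73.9   -0.4 -172.1]
296 190 [79 61 46] [514.   3.  75.] [  8. -18.  98.]
296 198 [48 53 50] [508.  -0.  76.] [  1. -18.  97.]
296 206 [49 50 50] [501.  -3.  76.] [ -7. -18.  96.]
296 214 [231 169 106] [479.  -9.  30.] [-29. -21. 142.]
296 222 [160  62  44] [516.  -2. 158.] [  7. -13.  15.]
296 230 [202  43  43] [515.  -4. 168.] [  6. -12.   4.]
296 238 [173 163 149] [520.  -3. 194.] [ 11. -11. -22.]
296 246 [42 46 46] [546.   3. 262.] [ 37.  -6. -89.]
296 254 [35 35 43] [546.   2. 267.] [ 37.  -6. -94.]
296 262 [33 36 43] [546.   2. 272.] [ 37.  -5. -99.]
305 190 [63 64 63] [518.  -5.  75.] [  8. -10.  97.]
305 198 [175 151 128] [515.  -6.  93.] [ 5. -9. 79.]
305 206 [170 137  97] [520.  -6. 131.] [10. -8. 41.]
305 214 [174  74  57] [522.  -6. 155.] [12. -7. 18.]
305 222 [205  40  35] [521.  -7. 166.] [10. -7.  7.]
305 230 [254  67  60] [518.  -8. 173.] [ 8. -7. -1.]
305 238 [171 172 155] [522.  -7. 193.] [ 11.  -6. -21.]
305 246 [38 41 41] [547.   0. 262.] [ 37.  -3. -89.]
305 254 [41 42 44] [547.   0. 268.] [ 37.  -3. -95.]
305 262 [57 50 41] [547.  -0. 272.] [ 37.  
[... 1450 characters left out ...]
   2. -18.]
320 246 [116 114 106] [524. -15. 201.] [ 10.   2. -29.]
320 254 [94 94 87] [524. -15. 211.] [ 10.   2. -38.]
320 262 [89 76 54] [524. -15. 219.] [ 10.   2. -47.]
330 190 [52 49 51] [526. -26.  76.] [ 8. 13. 96.]
330 198 [100 106 108] [519. -29.  75.] [ 1. 13. 97.]
330 206 [101  90  73] [521. -26. 108.] [ 3. 11. 64.]
330 214 [242 193 141] [527. -22. 149.] [10.  9. 23.]
330 222 [172  40  35] [526. -21. 165.] [10.  9.  7.]
330 230 [231  48  41] [524. -22. 172.] [7. 8. 1.]
330 238 [171 170 158] [527. -19. 194.] [ 11.   7. -21.]
330 246 [44 46 50] [549.  -7. 261.] [ 37.   4. -89.]
330 254 [39 41 42] [549.  -6. 266.] [ 36.   4. -94.]
330 262 [41 40 47] [549.  -6. 272.] [ 37.   3. -99.]
```

View pics/w5.png

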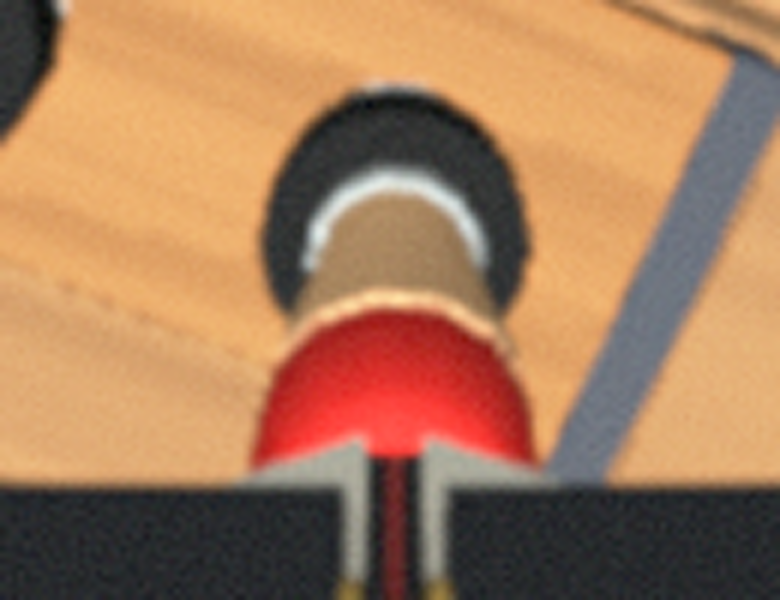

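Wrist depth shows the lower edge of the fingers at about z 187, roughly 13 mm above the red top (173–174). The closed tips are shorter than stated, so I'll go on down with force as the guide.

>>> {"op": "step_arm", "data": {"deltas": [[0,0,0,0.006,0],[0,0,0,0.006,0],[0,0,0,0.006,0],[0,0,0,0,0]]}}

```text
time: 3.95
tool_pos: [513.6, -16.9, 162.9]
tcp_rot: [-3.141, 0.001, 0.391]
contact_force: [-0.4, -0.1, -1.3]
grip_width: 0.6
finger_force: 0.0
```

>>> {"op": "step_arm", "data": {"deltas": [[0,0,0,0.004,0],[0,0,0,0,0]]}}

```text
time: 4.15
tool_pos: [513.8, -16.9, 161.3]
tcp_rot: [-3.141, 0.0, 0.391]
contact_force: [-0.4, -0.4, 0.7]
grip_width: 0.4
finger_force: 0.0
```

>>> {"op": "step_arm", "data": {"deltas": [[0,0,0,0.004,0],[0,0,0,0,0]]}}

```text
time: 4.35
tool_pos: [514.0, -16.9, 159.4]
tcp_rot: [3.141, -0.0, 0.391]
contact_force: [0.3, 0.1, 1.4]
grip_width: 0.7
finger_force: 0.5
```

>>> {"op": "step_arm", "data": {"deltas": [[0,0,0,0.004,0],[0,0,0,0,0]]}}

```text
time: 4.55
tool_pos: [514.1, -16.9, 157.6]
tcp_rot: [3.141, -0.0, 0.391]
contact_force: [0.7, 0.1, 2.6]
grip_width: 0.2
finger_force: 1.4
```

```bash
python3 - <<'E'
from h import *
for i in cups().items():print(i)
o=bot.get_obs();print(o['tool_pos'],o['contact_force'],o['time'],o['tau'].round(2))
E
```

```text
('red', ((0, 0), 0.97, '10mm=', array([0.5, 2.7])))
('plain', ((0, 0), 1.0, '10mm=', array([0.3, 2.8])))
('blue', ((0, 0), 1.0, '10mm=', array([0.1, 2.8])))
('yellow', ((0, 0), 1.0, '10mm=', array([-0. ,  2.9])))
[514.11858467 -16.97174606 157.72753815] [0.55696977 0.4548292  2.60723409] 4.6 [-1.000e-02 -4.155e+01 -2.175e+01  6.000e-02 -5.000e-02  0.000e+00]
```

Contact has begun at TCP z of about 161, so the true tip sits about 13 mm behind the TCP. Full travel should be near TCP 151.

>>> {"op": "step_arm", "data": {"deltas": [[0,0,0,0.004,0],[0,0,0,0.004,0],[0,0,0,0,0]]}}

```text
time: 4.9
tool_pos: [513.9, -16.9, 153.3]
tcp_rot: [-3.142, 0.0, 0.391]
contact_force: [-0.1, -0.4, 2.7]
grip_width: 0.4
finger_force: 1.4
```

>>> {"op": "step_arm", "data": {"deltas": [[0,0,0,0.004,0],[0,0,0,0,0]]}}

```text
time: 5.1
tool_pos: [513.8, -16.9, 151.2]
tcp_rot: [-3.141, 0.0, 0.391]
contact_force: [-0.5, -0.4, 2.6]
grip_width: 0.3
finger_force: 1.4
```

```bash
python3 - <<'E'
from h import *
for i in cups().items():print(i)
o=bot.get_obs();print(o['tool_pos'],o['contact_force'],o['moment'],o['time'])
E
```

```text
('red', ((0, 2), 0.96, '10mm=', array([0.5, 2.7])))
('plain', ((0, 0), 1.0, '10mm=', array([0.3, 2.8])))
('blue', ((0, 0), 1.0, '10mm=', array([0.1, 2.8])))
('yellow', ((0, 0), 1.0, '10mm=', array([-0. ,  2.9])))
[513.85081022 -16.92198146 151.31674505] [ 0.72048291 -0.18263498  3.63361189] [ 0.01058273 -0.06035944 -0.00157923] 5.15
```

Sinking as planned. I'll press on until the spring force rises.

>>> {"op": "step_arm", "data": {"deltas": [[0,0,0,0.004,0],[0,0,0,0,0]]}}

```text
time: 5.35
tool_pos: [513.8, -16.9, 149.3]
tcp_rot: [-3.141, 0.0, 0.391]
contact_force: [0.5, 0.3, 2.0]
grip_width: 0.5
finger_force: 1.4
```

>>> {"op": "step_arm", "data": {"deltas": [[0,0,0,0.002,0],[0,0,0,0,0]]}}

```text
time: 5.55
tool_pos: [513.9, -16.9, 148.5]
tcp_rot: [3.141, -0.0, 0.391]
contact_force: [-0.2, -0.5, 4.8]
grip_width: 0.4
finger_force: 1.9
```

>>> {"op": "step_arm", "data": {"deltas": [[0,0,0,0.003,0],[0,0,0,0,0]]}}

```text
time: 5.75
tool_pos: [514.3, -17.0, 147.4]
tcp_rot: [3.141, -0.001, 0.391]
contact_force: [-0.1, -0.2, 7.3]
grip_width: 0.5
finger_force: 3.5
```

```bash
python3 - <<'E'
from h import *
for i in cups().items():print(i)
o=bot.get_obs();print(o['tool_pos'],o['contact_force'],o['moment'],o['time'])
E
```

```text
('red', ((1, 3), 0.95, '10mm=', array([0.5, 2.7])))
('plain', ((0, 0), 1.0, '10mm=', array([0.3, 2.8])))
('blue', ((0, 0), 1.0, '10mm=', array([0.1, 2.8])))
('yellow', ((0, 0), 1.0, '10mm=', array([-0. ,  2.9])))
[514.28387673 -17.01328589 147.45266384] [0.32660239 0.98282626 7.83917097] [0.00750672 0.00660912 0.02390285] 5.8
```

The spring is engaged at about 7.5 N and the cup image is 3 px lower, so red is fully down. Lift and go toward yellow.

>>> {"op": "step_arm", "data": {"deltas": [[0,0,0,-0.02,0],[0,0,0,-0.04,0],[0,0,0,-0.04,0],[0,0,0,0,0]]}}

```text
time: 6.2
tool_pos: [515.1, -17.1, 199.4]
tcp_rot: [3.139, -0.004, 0.391]
contact_force: [-0.3, 0.1, -0.1]
grip_width: 0.8
finger_force: 0.0
```

```bash
python3 - <<'E'
from h import *
for i in cups().items():print(i)
print(*tops('red',(250,150,370,245)))
o=bot.get_obs();print(o['tool_pos'],o['contact_force'],o['time'])
E
```

```text
('red', ((0, 3), 0.94, '10mm=', array([0.5, 2.7])))
('plain', ((0, 0), 1.0, '10mm=', array([0.3, 2.8])))
('blue', ((0, 0), 1.0, '10mm=', array([0.1, 2.8])))
('yellow', ((0, 0), 1.0, '10mm=', array([-0. ,  2.9])))
683 163.9 [502.8 -29.3 161.9] [525.   -5.3 215.5] [513.9 -17.3 188.7]
[513.62051442 -16.87251427 196.77680831] [-0.6288073   0.35110554 -0.54143041] 6.3
```

>>> {"op": "step_arm", "data": {"deltas": [[0,0.0335,-0.0822,0,0],[0,0.0335,-0.0822,0,0],[0,0.0335,-0.0822,0,0],[0,0.0335,-0.0822,0,0],[0,0.0335,-0.0822,0,0],[0,0,0,0,0]]}}

```text
time: 6.9
tool_pos: [511.6, 209.5, 195.4]
tcp_rot: [-3.14, 0.002, 0.396]
contact_force: [0.5, 0.4, 0.4]
grip_width: 0.5
finger_force: 0.0
```

```bash
python3 - <<'E'
from h import *
print(*tops('yellow',(150,50,450,238)))
o=bot.get_obs();print(o['tool_pos'],o['tcp_rot'],o['contact_force'],o['time'])
E
```

```text
209 171.6 [502.9 209.4 169.7] [526.9 235.9 174.5] [514.9 222.7 172.1]
[511.79310026 207.08890445 195.36839889] [-3.14111982e+00  2.84841852e-03  3.95191806e-01] [-0.54560263 -0.56177866 -0.43944631] 6.95
```

Red top measures 163.9, so it is down. Yellow is at (513.5, 222.6).

>>> {"op": "step_arm", "data": {"deltas": [[0,0.0146,-0.0272,0,0],[0,0,0,0.02,0],[0,0,0,0.02,0],[0,0,0,0.012,0],[0,0,0,0,0]]}}

```text
time: 7.45
tool_pos: [514.0, 219.4, 169.4]
tcp_rot: [-3.141, 0.003, 0.39]
contact_force: [-0.1, -0.0, -0.2]
grip_width: 0.3
finger_force: 0.0
```

>>> {"op": "step_arm", "data": {"deltas": [[0,0.0016,-0.0062,0,0],[0,0,0,0.008,0],[0,0,0,0.006,0],[0,0,0,0,0]]}}

```text
time: 7.85
tool_pos: [513.9, 223.4, 163.6]
tcp_rot: [3.142, 0.001, 0.391]
contact_force: [-0.3, -0.4, -0.2]
grip_width: 0.6
finger_force: 0.0
```

>>> {"op": "step_arm", "data": {"deltas": [[0,0,0,0.006,0],[0,0,0,0.004,0],[0,0,0,0.004,0],[0,0,0,0,0]]}}

```text
time: 8.25
tool_pos: [514.4, 223.5, 157.1]
tcp_rot: [3.141, -0.001, 0.391]
contact_force: [0.3, -0.1, 3.1]
grip_width: 0.4
finger_force: 1.5
```

>>> {"op": "step_arm", "data": {"deltas": [[0,0,0,0.005,0],[0,0,0,0.005,0],[0,0,0,0.005,0],[0,0,0,0,0]]}}

```text
time: 8.65
tool_pos: [514.1, 223.5, 149.1]
tcp_rot: [-3.142, 0.001, 0.391]
contact_force: [0.2, 0.6, 2.4]
grip_width: 0.5
finger_force: 1.6
```

>>> {"op": "step_arm", "data": {"deltas": [[0,0,0,0.003,0],[0,0,0,0,0]]}}

```text
time: 8.85
tool_pos: [514.4, 223.5, 148.0]
tcp_rot: [3.141, -0.0, 0.391]
contact_force: [-0.3, -0.4, 5.6]
grip_width: 0.5
finger_force: 2.7
```

>>> {"op": "step_arm", "data": {"deltas": [[0,0,0,0.002,0],[0,0,0,0,0]]}}

```text
time: 9.05
tool_pos: [514.5, 223.6, 147.5]
tcp_rot: [3.141, -0.001, 0.391]
contact_force: [-0.5, -0.3, 7.1]
grip_width: 0.5
finger_force: 3.6
```

>>> {"op": "step_arm", "data": {"deltas": [[0,0,0,-0.02,0],[0,0,0,-0.04,0],[0,0,0,-0.04,0],[0,0,0,0,0]]}}

```text
time: 9.45
tool_pos: [515.4, 223.9, 199.5]
tcp_rot: [3.141, -0.004, 0.391]
contact_force: [-0.5, 0.3, 0.8]
grip_width: 0.3
finger_force: 0.0
```

```bash
python3 - <<'E'
from h import *
for i in cups().items():print(i)
print(*tops('yellow',(250,150,380,240)))
o=bot.get_obs();print(o['tool_pos'],o['contact_force'],o['time'])
E
```

```text
('red', ((0, 3), 0.94, '10mm=', array([0.5, 2.7])))
('plain', ((0, 0), 1.0, '10mm=', array([0.3, 2.8])))
('blue', ((0, 0), 0.93, '10mm=', array([0.1, 2.8])))
('yellow', ((0, 3), 0.93, '10mm=', array([-0. ,  2.9])))
151 161.6 [503.9 209.8 159.7] [526.6 235.5 163.5] [515.3 222.6 161.6]
[513.95750335 223.43882324 196.65602503] [-0.48704881 -0.56169683  0.1457741 ] 9.55
```

Yellow is down. On to blue.

>>> {"op": "step_arm", "data": {"deltas": [[0,-0.0313,0.0747,0,0],[0,-0.0313,0.0747,0,0],[0,0,0,0,0],[0,0,0,0,0]]}}

```text
time: 9.95
tool_pos: [513.2, 141.9, 195.9]
tcp_rot: [-3.141, 0.002, 0.389]
contact_force: [0.0, -0.6, -0.2]
grip_width: 0.6
finger_force: 0.0
```

```bash
python3 - <<'E'
from h import *
print(*tops('blue',(250,150,380,240)))
o=bot.get_obs();print(o['tool_pos'],o['tcp_rot'],o['time'])
E
```

```text
664 174.0 [505.  130.9 172. ] [525.8 155.1 213.5] [515.4 143.  192.8]
[513.3129341  142.59444584 196.11455766] [-3.14084113e+00  1.52041469e-03  3.90014581e-01] 10.0
```

Well centred on blue (near side hidden by the fingers biases x). Go down.

>>> {"op": "step_arm", "data": {"deltas": [[0,0,0,0.03,0],[0,0,0,0.02,0],[0,0,0,0.014,0],[0,0,0,0.006,0],[0,0,0,0,0]]}}

```text
time: 10.5
tool_pos: [513.5, 142.8, 161.5]
tcp_rot: [-3.141, 0.001, 0.391]
contact_force: [-0.7, 0.1, 0.0]
grip_width: 0.3
finger_force: 0.0
```

>>> {"op": "step_arm", "data": {"deltas": [[0,0,0,0.004,0],[0,0,0,0.004,0],[0,0,0,0,0]]}}

```text
time: 10.8
tool_pos: [514.1, 142.6, 158.5]
tcp_rot: [3.141, -0.001, 0.391]
contact_force: [0.1, -0.0, 2.3]
grip_width: 0.8
finger_force: 1.5
```

>>> {"op": "step_arm", "data": {"deltas": [[0,0,0,0.005,0],[0,0,0,0.005,0],[0,0,0,0.005,0],[0,0,0,0.002,0],[0,0,0,0,0]]}}

```text
time: 11.3
tool_pos: [513.7, 142.5, 149.2]
tcp_rot: [-3.142, 0.0, 0.391]
contact_force: [0.1, -0.0, 3.4]
grip_width: 0.9
finger_force: 1.6
```

>>> {"op": "step_arm", "data": {"deltas": [[0,0,0,0.003,0],[0,0,0,0,0]]}}

```text
time: 11.5
tool_pos: [513.9, 142.5, 148.1]
tcp_rot: [3.141, -0.0, 0.391]
contact_force: [-0.1, 0.5, 5.9]
grip_width: 0.1
finger_force: 2.7
```

>>> {"op": "step_arm", "data": {"deltas": [[0,0,0,0.002,0],[0,0,0,0,0]]}}

```text
time: 11.7
tool_pos: [514.1, 142.6, 147.4]
tcp_rot: [3.141, -0.001, 0.391]
contact_force: [0.2, 0.4, 7.3]
grip_width: 0.3
finger_force: 3.6
```

>>> {"op": "step_arm", "data": {"deltas": [[0,0,0,-0.02,0],[0,0,0,-0.05,0],[0,0,0,-0.06,0],[0,0,0,-0.06,0],[0,0,0,0,0],[0,0,0,0,0]]}}

```text
time: 12.3
tool_pos: [513.5, 142.5, 242.1]
tcp_rot: [3.141, -0.0, 0.391]
contact_force: [-0.1, -0.5, -0.3]
grip_width: 0.4
finger_force: 0.0
```

```bash
python3 - <<'E'
from h import *
for i in cups().items():print(i)
for k,b in(('blue',(230,100,400,240)),):print(k,*tops(k,b))
o=bot.get_obs();print(o['tool_pos'],o['contact_force'],o['time'])
q,_=bot.capture('scene')
cv2.imwrite('pics/s9.png',cv2.resize(q[100:280,200:440,::-1],(800,600),interpolation=cv2.INTER_CUBIC))
E
```

```text
('red', ((0, 3), 0.94, '10mm=', array([0.5, 2.7])))
('plain', ((0, 0), 1.0, '10mm=', array([0.3, 2.8])))
('blue', ((0, 3), 0.96, '10mm=', array([0.1, 2.8])))
('yellow', ((0, 3), 0.93, '10mm=', array([-0. ,  2.9])))
blue 543 164.1 [501.8 130.7 162.1] [525.1 154.8 165.5] [513.4 142.8 163.8]
[512.85550283 142.4127039  240.72605162] [-0.66509288 -0.35609529  0.00703527] 12.4
```

View pics/s9.png

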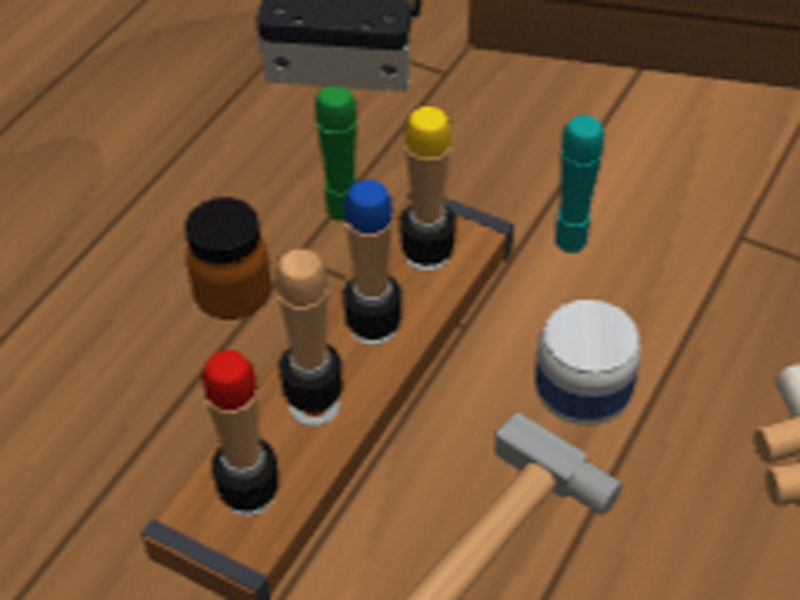

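The picture shows the red (245,480), blue (372,305) and yellow (428,235) cups down, and the plain cup (311,375) still up with its orange stem showing. All handles are upright, the tin, hammer and jar are untouched, and the gripper is clear.

```bash
python3 -c "from plant import bot;print(bot.close_job())"
```

```text
the job is handed in; nothing more can be done
None
```

The red, yellow and blue handles were pressed fully down in that order with about 7 to 8 N each; the plain cup is still up, nothing else was touched, and the job was handed in at about 12 s with the arm clear.

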